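Put the press platen back in its fixture case

ROBOT

A 6-joint arm with a two-finger parallel gripper is mounted at the origin on a cart in front of the work surface, level with it; the furniture and walls round the work are solid. World frame = base frame: x ahead of the robot, y to its left, z up, the work surface at z = 0. Lengths are in m, angles in rad, forces in N, time in s.
With the tool pointing down it reaches from about 0.4 to 0.825 m from the base axis. Payload 7 kg.
Tool frame: the origin (TCP) lies at the very end of the fingers, on their centre line; the grasp point (between the pads) lies 19 mm behind it; z points along the fingers, y is the line along which they close (so a half turn about z gives the same grasp; the last joint's range is limited). The gripper opens to 88 mm and grips with 3 to 60 N. Pads are 19 mm wide; open, the fingers measure 130 mm over their backs; the gripper's body (78 mm by 193 mm) begins 47 mm behind the grasp point.
Start: joints at [1.389, 0.359, 0.012, 0, -1.224, -0.288], TCP at [0.306, 0.602, 0.227] pointing down, gripper open.
Joint ranges: [-3.07, 3.07], [-1.43, 2.12], [-1.02, 1.25], [-3.03, 1.67], [-3.05, -0], [-3.03, 3.03]. Speed limits (rad/s): [2.39, 2.39, 3.01, 3.14, 3.14, 3.14].

INTERFACE

Orientations are given as [roll, pitch, yaw] about the fixed x, y, z axes, in that order (R = Rz(yaw) Ry(pitch) Rx(roll)).
In Python, from station import arm gives the robot as it stands.
- The arm moves only by the tool step_arm, never from a script. Its argument "rows" is a list of rows, each a list of 5 numbers: the shift along the world's x, y, z in m, then the turn about the world's z in rad, then the finger opening in m, from 0 to 0.0876. In form: [[x, y, z, spin, gripper], ...]. A call has 1 to 20 rows; each row is the pose to reach, as a shift and turn from the pose commanded when the call began; what a row does not reach only later rows make up. A row lasts 1/10 s, in which the tool goes at most 50 mm and 8.59 degrees, less where a joint would pass 70% of its speed; a pose out of reach is approached as far as the arm can. A call with a gripper value outside its range is refused whole. The fingers move at their own pace and stop on an object; "newtons" is the grip in N (left out, the last holds). Time passes only in rows, so rows that repeat a pose let the fingers close. It gives the time, the measured TCP pose, the force, the opening and the grip force at its end, in the units of the state.
- arm.get_state(): the state, without advancing time (a new reading comes with each control period).
- arm.grab_frame(name): name is "side" or "top"; returns a dict with "color" (480x640x3 uint8, blue, green, red), "vfov" (degrees; the focal length in pixels is half the picture's height over the tangent of half this angle, whatever the lens; pixels are square), "cx", "cy" (the principal point, pixels), "rvec" (rotation vector, rad) and "tvec" (3), from world to camera coordinates, as OpenCV has them. Camera axes: x right, y down, z forward; pixel columns grow to the right and rows downward; lengths in m; the calibration is good to about 2 mm. A picture is of the moment at which its call begins. There is no depth.
- arm.job_done(): hands the job in; it is judged then, once.
The state is a dict: "t": time; "q": joint angles; "qd": joint speeds; "joint_efforts": joint torques, N m; "eef_pos": TCP position; "ee_rot": TCP orientation; "force": force on the tool from outside, world axes, zero at the start; "moment": the same for the moment, N m; "width": finger opening in m; "gripper_force": force on a finger pad.
Only numpy, scipy, OpenCV 4.12 (cv2) and the standard library are available. Lean on these libraries where they do the work, as an engineer would, in place of code of your own. Each camera call takes 0.05 s, during which the arm holds its last target. There are 200 camera calls.

TASK

Put the aluminium press plate away in its green fixture case: lift the lid by its pull tab and swing it right back until it rests on its stop, then load the plate into the bay with the black insert by pushing its thin tongue under the retaining lip at the hinge end and tipping the thick end down behind the stop rib until the plate lies flat on the insert. Leave the lid open and leave the tape roll, tube and cup where they are.

Things in the scene. Friction and masses are not known exactly. Their poses are not given: they have to be found in the camera images.
- fixture_case: Green hinged case, fixed to the table. Origin on the table under it; x from front to hinge, z up. Walls x -64 to 77, y -100 to 100 mm, rim z 40, shut 58 high. Plate bay on the +y side: y 31 to 98, divider 30 high, filled with a black insert whose top, the bay floor, is at z 22; stop rib across it x -44 to -40, top z 33; plate space x -40 to 74. Handle and catches in front are only for show.
- lip_edge (a point): Middle of the lower free edge of the retaining lip, an aluminium flange 62 mm wide, 3 thick, 10 deep, at the bay's hinge-side wall, pointing to the front (-x); at (64, 64.5, 32) mm in the case, 10 mm above the bay floor. Axes as the case's.
- fixture_case_lid (a joint): lid angle in rad: 0 shut, 1.92 on its stop, leaning back 20 degrees past upright. Not latched; 0.13 kg. Let go below about 1.1 rad it falls shut; from there to about 1.75 hinge friction may hold it where it is left; beyond, it falls back on its stop.
- lid_hinge (a point): hinge line of the lid, at (80, 0, 41) mm in the case, running along the case's y. The axes turn with the lid and equal the case's when it is shut (the lid opens by turning about +y).
- tab_grip (a point): grip point of the black pull tab at the middle of the lid's front edge: a bar 22 mm wide (y), 10 mm thick (z) that stands 25 mm out of the lid's front face along -x; this point is 15 mm out from the face, 8 mm above the parting line, 159 mm from the hinge line; turns with the lid.
- press_plate: Loose aluminium plate 108 (x) x 58 (y) x 8 mm, 0.22 kg. Origin: centre of its underside. Its +x end is milled down to a tongue 4 mm thick and 20 mm long over the full width (underside level with the plate's). A black bridge handle stands across the middle.
- plate_grip (a point): centre of the handle's bar: the bar is 14 mm wide (x), 46 mm long (y), 12 mm tall, from 17 to 29 mm above the plate's underside, over the plate's centre. Axes as the plate's.
- tongue_edge (a point): middle of the tongue's end edge, half its thickness up, at (54, 0, 2) mm in the plate
- tape_1: bystander: roll of masking tape lying flat, 100 mm wide, 25 mm high
- tube_1: bystander: squeezed tube lying in front of the case, 126 x 36 x 24 mm
- mug_1: bystander: striped cup, 65 mm wide, 50 mm high
- thick_edge (a point): middle of the underside's edge at the thick end, at (-54, 0, 0) mm in the plate
Not all that is in view belongs to the job. Of the things shaped like the press_plate, the aluminium one is meant.

How it is judged:
By the outcome, as a careful person would: the job done as asked, in the order asked, and still so for the second after the job is handed in, with the robot touching nothing.
It also fails if it takes over 61 s, if anything falls off the work surface, if the arm or the gripper's body presses on something with over 40 N, if the wrist force passes 120 N, or if a joint passes its speed limit or range.

## Working session

There is one attempt and no reset: what is moved stays moved. The work goes in short steps, Python scripts to look and compute and a tool call to move; the robot and the scene stay as the last step left them, time stands still between calls to the robot, and variables do not carry over. Pictures are saved under pics/ and viewed, at most 10 in all, crops included, and the job is handed in when it is done.

Besides the shell and the picture viewer there is one more tool, called after "Request:" in YAML: its name, and indented under it one key for each argument. step_arm: Moves the arm, as the interface text tells. Its arguments: {"type":"object","properties":{"rows":{"type":"array"},"newtons":{"type":"number"}},"required":["rows"]}

```bash
mkdir -p pics
cat > h.py <<'E'
import cv2, numpy as np
from station import arm
def grab(n, save=None):
    f=arm.grab_frame(n)
    if save: cv2.imwrite('pics/'+save+'.png', f['color'])
    return f
def cam(f):
    h,w=f['color'].shape[:2]
    fl=h/2/np.tan(np.radians(f['vfov'])/2)
    K=np.array([[fl,0,f['cx']],[0,fl,f['cy']],[0,0,1]])
    R=cv2.Rodrigues(np.array(f['rvec'],float))[0]
    return K,R,np.array(f['tvec'],float).ravel()
def onplane(f,px,z):
    K,R,t=cam(f); c=-R.T@t
    p=np.atleast_2d(np.array(px,float)); d=(R.T@np.linalg.inv(K)@np.c_[p,np.ones(len(p))].T).T
    return c+d*((z-c[2])/d[:,2])[:,None]
def proj(f,P):
    K,R,t=cam(f); x=(K@(R@np.atleast_2d(P).T+t[:,None])).T
    return x[:,:2]/x[:,2:]
E
python3 - <<'E'
from h import *
for n in('top','side'):
    f=grab(n,n+'0'); K,R,t=cam(f); print(n,{k:v for k,v in f.items() if k!='color'},-R.T@t)
print(arm.get_state())
E
```

```text
top {'vfov': 45.69275281219804, 'cx': 322.6746495976027, 'cy': 244.25707896392348, 'rvec': array([ 2.15669839, -2.12709497,  0.18544447]), 'tvec': array([0.0828938 , 0.5806188 , 1.34103578])} [0.35562281 0.10436327 1.41598279]
side {'vfov': 54.20367216636449, 'cx': 312.97526296680905, 'cy': 238.54399070513782, 'rvec': array([ 2.04602546, -0.66778908,  0.39800509]), 'tvec': array([-0.40456268,  0.27876431,  0.75753937])} [ 0.01644731 -0.63248759  0.64415474]
{'t': 0.1, 'q': array([ 1.38907155e+00,  3.59307019e-01,  1.11567189e-02, -3.09308871e-04,
       -1.22411079e+00, -2.88119492e-01]), 'qd': array([-1.18675732e-03,  7.49900715e-04,  2.97695931e-03,  9.26597058e-04,
        1.28582031e-03,  2.88430436e-05]), 'joint_efforts': array([-1.69140367e-03, -5.84164810e+01,  2.93749845e+01,  7.01539323e+00,
        1.01023683e-02, -5.35058905e-05]), 'eef_pos': array([0.3054183 , 0.6014573 , 0.22572429]), 'ee_rot': array([ 3.14010563e+00, -1.37450112e-04, -4.69949472e-01]), 'force': array([-0.4317806 , -0.53574966, -0.5374964 ]), 'moment': array([-0.03549934,  0.06100413, -0.00183675]), 'gripper_force': 0.0, 'width': 0.08744114003010871}
```

View pics/top0.png

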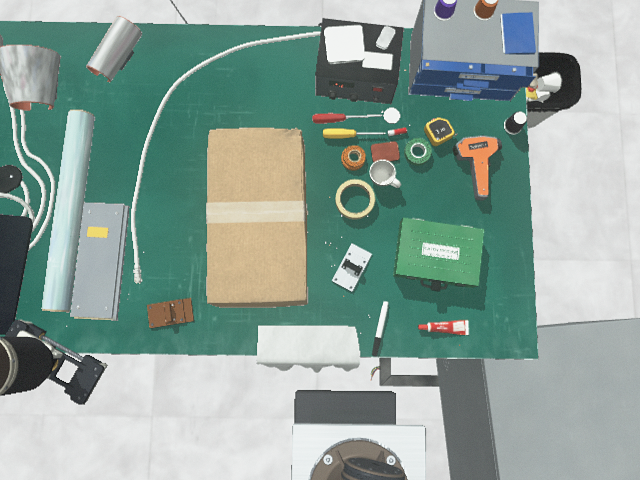

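View pics/side0.png

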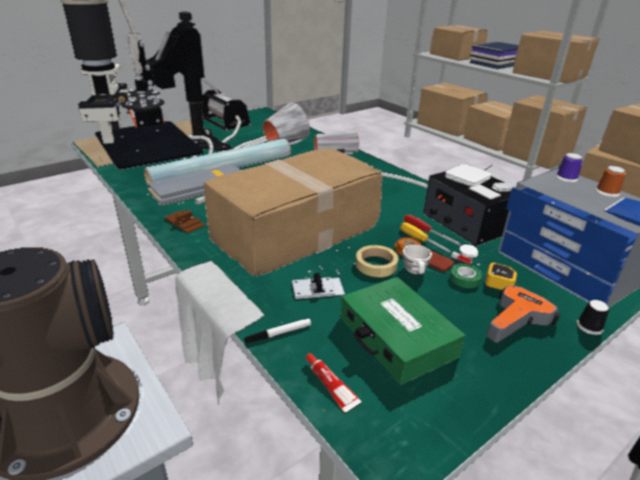

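Things like the press plate: an aluminium plate with a black handle at top (352,267), a brown copy at (170,313), and a long grey box at (98,262). I choose (352,267). The case is at (440,252) with its tab towards the robot at (435,285). Next: a close crop and measurements.

Run:
```python
from h import *
f=grab('top'); im=f['color']; hsv=cv2.cvtColor(im,cv2.COLOR_BGR2HSV)
cr=cv2.resize(im[205:305,325:495],None,fx=4.5,fy=4.5,interpolation=cv2.INTER_CUBIC); cv2.imwrite('pics/crop1.png',cr)
# plate: bright, low saturation
m=((hsv[...,1]<60)&(hsv[...,2]>110)).astype(np.uint8); m[:, :320]=0; m[:,385:]=0; m[:235]=0; m[:,:][300:]=0
m=cv2.morphologyEx(m,cv2.MORPH_CLOSE,np.ones((9,9)))
c=max(cv2.findContours(m,0,2)[0],key=cv2.contourArea); r=cv2.minAreaRect(c); b=cv2.boxPoints(r)
P=onplane(f,b,0.008); print('plate',r,b.round(1).tolist(),P.round(4).tolist(),P.mean(0),np.linalg.norm(P[1]-P[0]),np.linalg.norm(P[2]-P[1]))
# black handle
k=(hsv[...,2]<60).astype(np.uint8)*m
c=max(cv2.findContours(k,0,2)[0],key=cv2.contourArea); r=cv2.minAreaRect(c); print('handle',r, onplane(f,r[0],.029))
g=((hsv[...,0]>50)&(hsv[...,0]<75)&(hsv[...,1]>90)&(hsv[...,2]>75)).astype(np.uint8); g[:, :380]=0; g[:200]=0;g[310:]=0
g=cv2.morphologyEx(g,cv2.MORPH_OPEN,np.ones((3,3)))
c=max(cv2.findContours(g,0,2)[0],key=cv2.contourArea); print('case',cv2.minAreaRect(c)); 
h=cv2.convexHull(c); a=cv2.approxPolyDP(h,5,True)[:,0]; print(a.tolist(), onplane(f,a,.058).round(4).tolist())
print(hsv[262,352],hsv[250,410],hsv[220,420],hsv[280,380])
```

```text
plate ((346.6203918457031, 268.7212829589844), (31.111865997314453, 50.71979522705078), 27.758541107177734) [[321.0, 283.8999938964844], [344.70001220703125, 239.0], [372.20001220703125, 253.5], [348.6000061035156, 298.3999938964844]] [[0.4862, 0.0933, 0.008], [0.5998, 0.0355, 0.008], [0.5641, -0.0336, 0.008], [0.4513, 0.0249, 0.008]] [0.5253356  0.03002191 0.008     ] 0.12750142095932998 0.0778121125828613
handle ((359.0, 272.0), (0.0, 0.0), 0.0) [[0.514755   0.00087168 0.029     ]]
case ((439.03082275390625, 251.75387573242188), (85.58396911621094, 59.288597106933594), 7.125016689300537)
[[402, 219], [483, 229], [478, 285], [394, 273]] [[0.6428, -0.1015, 0.058], [0.621, -0.2988, 0.058], [0.4842, -0.2823, 0.058], [0.5102, -0.081, 0.058]]
[ 93  11 226] [ 70  97 169] [ 69  84 169] [ 82 122 128]
```

View pics/crop1.png

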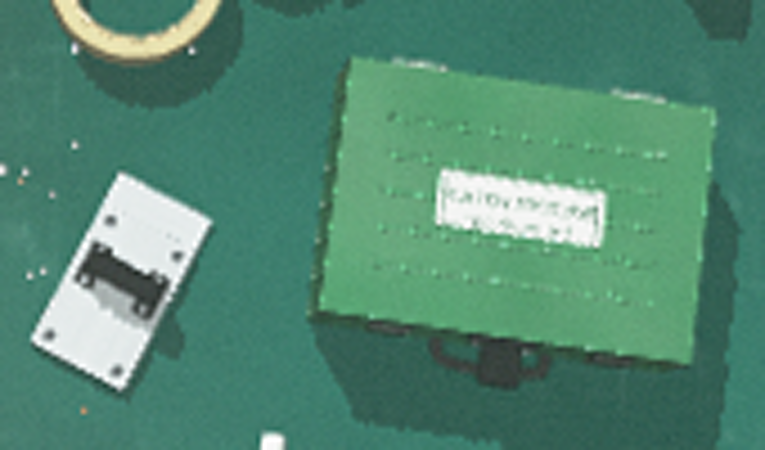

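Crop: the plate is aluminium with a black handle at crop (125,277). Screws sit far from its upper end, so the tongue is probably the upper-right end. The tab is at crop (500,362). I'll check the tongue in a side crop.

Run:
```python
from h import *
f=grab('side'); s=f['color']
cv2.imwrite('pics/crop2.png',cv2.resize(s[262:392,280:475],None,fx=4,fy=4,interpolation=cv2.INTER_CUBIC))
f=grab('top')
cv=lambda a:np.array(a)/4.5+np.array([325,205])-.4
P=onplane(f,cv([(120,172),(213,219),(125,390),(32,342)]),.007); print(P.round(4),P.mean(0)); 
d=(P[0]+P[1]-P[2]-P[3])/2; print(np.linalg.norm(d),np.degrees(np.arctan2(d[1],d[0])),np.linalg.norm(P[1]-P[0]))
print('bar',onplane(f,cv([(87,253),(163,290),(125,277)]),.029))
C=onplane(f,cv([(350,58),(715,108),(692,364),(315,312)]),.058); print(C.round(4)); 
x=(C[0]+C[1]-C[2]-C[3])/2; y=(C[0]+C[3]-C[1]-C[2])/2
print(np.linalg.norm(x),np.linalg.norm(y),np.degrees(np.arctan2(x[1],x[0])),np.degrees(np.arctan2(-y[0],y[1])),C.mean(0))
print('tab tip',onplane(f,cv([(500,388)]),.054))
```

```text
[[ 0.5906  0.0188  0.007 ]
 [ 0.5649 -0.033   0.007 ]
 [ 0.4691  0.0155  0.007 ]
 [ 0.4949  0.0669  0.007 ]] [0.52986198 0.01705802 0.007     ]
0.10724344033011782 -26.779043390331484 0.05790392796180491
bar [[ 0.54183466  0.03798376  0.029     ]
 [ 0.52210344 -0.0035806   0.029     ]
 [ 0.52893875  0.0171675   0.029     ]]
[[ 0.6466 -0.1025  0.058 ]
 [ 0.622  -0.3     0.058 ]
 [ 0.483  -0.2832  0.058 ]
 [ 0.508  -0.0824  0.058 ]]
0.13999006534135508 0.20069166249923562 -7.566372117026737 -7.091920924788645 [ 0.564882   -0.19203538  0.058     ]
tab tip [[ 0.46915357 -0.18135439  0.054     ]]
```

View pics/crop2.png

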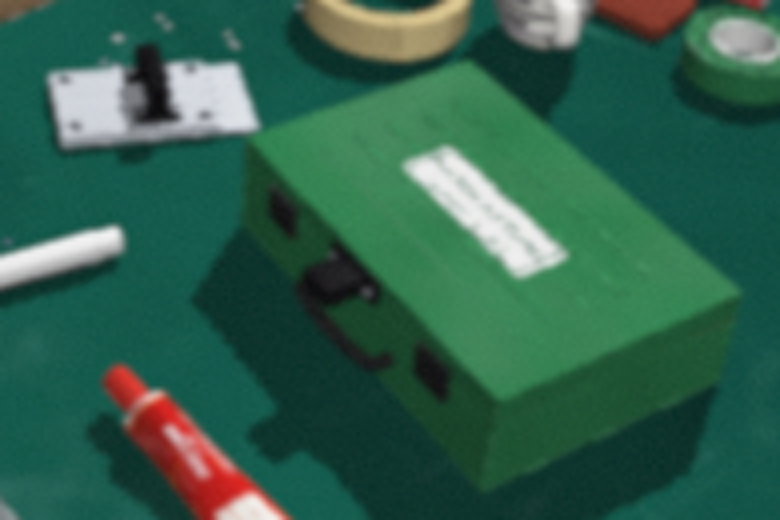

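The right-hand end in the side view (+x) is the thin tongue, which agrees with the top view. A quick cross-check of the poses in the side view.

```bash
cat >> h.py <<'E'
CO=np.array([0.5585,-0.1912]); CY=np.radians(-7.3)
def case(x,y,z,O=None):
    O=CO if O is None else O
    c,s=np.cos(CY),np.sin(CY); return np.array([O[0]+c*x-s*y,O[1]+s*x+c*y,z])
E
python3 - <<'E'
from h import *
f=grab('side')
cv=lambda a:np.array(a)/4.+np.array([280,262])-.4
C=onplane(f,cv([(470,62),(740,293),(497,402),(247,140)]),.058)
print(C.round(4),C.mean(0)); x=(C[0]+C[1]-C[2]-C[3])/2; y=(C[0]+C[3]-C[1]-C[2])/2
print(np.linalg.norm(x),np.linalg.norm(y),np.degrees(np.arctan2(x[1],x[0])),np.degrees(np.arctan2(-y[0],y[1])))
P=onplane(f,cv([(48,73),(238,64),(260,130),(62,148)]),.006); print(P.round(4),P.mean(0)); d=P[1]+P[2]-P[0]-P[3]; print(np.degrees(np.arctan2(d[1],d[0])))
print('handle top',onplane(f,cv([(151,60)]),.029))
print('tab at',case(-.079,0,.049), (proj(f,case(-.089,0,.049))-[280,262])*4)
E
```

```text
[[ 0.6446 -0.1076  0.058 ]
 [ 0.6184 -0.302   0.058 ]
 [ 0.4814 -0.2838  0.058 ]
 [ 0.507  -0.0896  0.058 ]] [ 0.56287041 -0.19576222  0.058     ]
0.13848277261137637 0.19603947502283803 -7.5168207715091055 -7.5809001357039545
[[ 0.4971  0.0699  0.006 ]
 [ 0.5902  0.0144  0.006 ]
 [ 0.5618 -0.0389  0.006 ]
 [ 0.4654  0.0108  0.006 ]] [0.52862384 0.01403517 0.006     ]
-29.003526823441593
handle top [[0.53270834 0.02163362 0.029     ]]
tab at [ 0.48014034 -0.1811619   0.049     ] [[309.10491178 285.91332635]]
```

Request:
step_arm:
  rows:
    - [0.08,-0.35,0,0.15,0.06]
    - [0.08,-0.35,0,0.15,0.06]
    - [0.08,-0.35,0,0.15,0.06]
    - [0.08,-0.35,0,0.15,0.06]
    - [0.08,-0.35,0,0.15,0.06]
    - [0.08,-0.35,0,0.15,0.06]
    - [0.08,-0.35,0,0.15,0.06]
    - [0.08,-0.35,0,0.15,0.06]
    - [0.174,-0.784,-0.08,0.339,0.06]
    - [0.174,-0.784,-0.08,0.339,0.06]
    - [0.174,-0.784,-0.08,0.339,0.06]
    - [0.174,-0.784,-0.08,0.339,0.06]
    - [0.174,-0.784,-0.08,0.339,0.06]
    - [0.174,-0.784,-0.08,0.339,0.06]
    - [0.174,-0.784,-0.08,0.339,0.06]
    - [0.174,-0.784,-0.08,0.339,0.06]
    - [0.174,-0.784,-0.08,0.339,0.06]
    - [0.174,-0.784,-0.08,0.339,0.06]
    - [0.174,-0.784,-0.08,0.339,0.06]
    - [0.174,-0.784,-0.08,0.339,0.06]

```text
t: 2.3
eef_pos: [0.4795, -0.1817, 0.1466]
ee_rot: [-3.142, 0.0, -0.131]
force: [0.3, 0.1, 0.7]
width: 0.0599
gripper_force: 0.0
```

Request:
step_arm:
  rows:
    - [-0.001,-0.001,-0.03,0,0.06]
    - [-0.001,-0.001,-0.06,0,0.05]
    - [-0.001,-0.001,-0.09,0,0.05]
    - [-0.001,-0.001,-0.106,0,0.05]
    - [-0.001,-0.001,-0.106,0,0.05]
    - [-0.001,-0.001,-0.106,0,0.0]
    - [-0.001,-0.001,-0.106,0,0.0]
    - [-0.001,-0.001,-0.106,0,0.0]
    - [-0.001,-0.001,-0.106,0,0.0]
    - [-0.001,-0.001,-0.106,0,0.0]
  newtons: 12

```text
t: 3.3
eef_pos: [0.4797, -0.1808, 0.0415]
ee_rot: [-3.138, -0.003, -0.132]
force: [-1.2, 24.3, 9.2]
width: 0.0217
gripper_force: 12.0
```

Run:
```python
from h import *
f=grab('side'); s=f['color']
cv2.imwrite('pics/crop3.png',cv2.resize(s[222:402,280:475],None,fx=3,fy=3,interpolation=cv2.INTER_CUBIC))
print(arm.get_state())
u=np.array([np.cos(CY),np.sin(CY)])
p0=80-159+0j
for th in np.arange(0,1.96,.08):
    x=-159*np.cos(th)+8*np.sin(th)+159; z=159*np.sin(th)+8*np.cos(th)-8
    print(round(th,2),(u*x/1000).round(4),round(z/1000,4))
```

```text
{'t': 3.35, 'q': array([ 0.02102189,  0.29670699, -0.57197704, -0.00485052, -0.69882553,
        1.42189139]), 'qd': array([ 0.00443583,  0.00026991,  0.00036064,  0.00254406, -0.00032176,
       -0.00015775]), 'joint_efforts': array([-11.30281985, -40.32765627,  18.18389475,   9.45873946,
         0.39092582,  -0.0698271 ]), 'eef_pos': array([ 0.47973519, -0.1805738 ,  0.04152563]), 'ee_rot': array([-3.13800794e+00, -2.77990771e-03, -1.31596445e-01]), 'force': array([-0.76928768, 22.30792374,  8.75888424]), 'moment': array([8.41707023, 0.47148975, 0.07824767]), 'gripper_force': 12.004230609163642, 'width': 0.0220574209779998}
0.0 [ 0. -0.] 0.0
0.08 [ 0.0011 -0.0001] 0.0127
0.16 [ 0.0033 -0.0004] 0.0252
0.24 [ 0.0064 -0.0008] 0.0376
0.32 [ 0.0105 -0.0013] 0.0496
0.4 [ 0.0155 -0.002 ] 0.0613
0.48 [ 0.0215 -0.0028] 0.0725
0.56 [ 0.0283 -0.0036] 0.0832
0.64 [ 0.036  -0.0046] 0.0934
0.72 [ 0.0444 -0.0057] 0.1029
0.8 [ 0.0535 -0.0069] 0.1116
0.88 [ 0.0633 -0.0081] 0.1196
0.96 [ 0.0738 -0.0094] 0.1268
1.04 [ 0.0847 -0.0109] 0.1332
1.12 [ 0.0961 -0.0123] 0.1386
1.2 [ 0.108  -0.0138] 0.1431
1.28 [ 0.1201 -0.0154] 0.1466
1.36 [ 0.1325 -0.017 ] 0.1492
1.44 [ 0.145  -0.0186] 0.1507
1.52 [ 0.1576 -0.0202] 0.1512
1.6 [ 0.1702 -0.0218] 0.1507
1.68 [ 0.1828 -0.0234] 0.1492
1.76 [ 0.1952 -0.025 ] 0.1467
1.84 [ 0.2073 -0.0266] 0.1431
1.92 [ 0.2191 -0.0281] 0.1387
```

View pics/crop3.png

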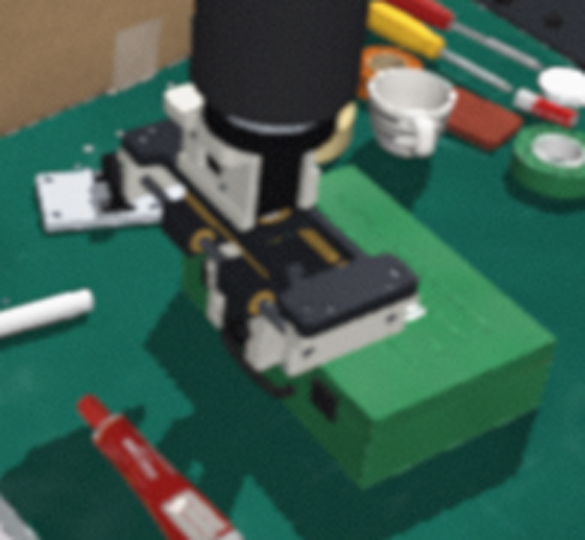

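The fingers hold the tab (opening 22 mm, centred on crop3 (250,300)). A sideways force shows the tab lies about 3 mm further to +y. I'll relax that and swing the lid up.

Request:
step_arm:
  rows:
    - [0,0.002,0,0,0]
    - [0,0.003,0,0,0]
    - [0,0.003,0.006,0,0]
    - [0.001,0.003,0.0127,0,0]
    - [0.003,0.003,0.025,0,0]
    - [0.006,0.002,0.0376,0,0]
    - [0.0105,0.002,0.0496,0,0]
    - [0.0155,0.001,0.0613,0,0]
    - [0.0215,0,0.0725,0,0]
    - [0.028,-0.001,0.083,0,0]

```text
t: 4.35
eef_pos: [0.5056, -0.1836, 0.124]
ee_rot: [-3.14, 0.002, -0.132]
force: [0.6, 5.7, -1.8]
width: 0.0216
gripper_force: 12.0
```

Request:
step_arm:
  rows:
    - [0.0077,-0.001,0.0102,0,0]
    - [0.016,-0.002,0.0197,0,0]
    - [0.025,-0.003,0.0284,0,0]
    - [0.035,-0.0045,0.0364,0,0]
    - [0.0455,-0.006,0.0436,0,0]
    - [0.0564,-0.007,0.05,0,0]
    - [0.068,-0.0085,0.0554,0,0]
    - [0.08,-0.01,0.06,0,0]
    - [0.092,-0.012,0.0634,0,0]
    - [0.104,-0.0135,0.066,0,0]

```text
t: 5.35
eef_pos: [0.6105, -0.1974, 0.1909]
ee_rot: [-3.141, 0.0, -0.131]
force: [-1.2, 4.6, 3.6]
width: 0.022
gripper_force: 12.0
```

Request:
step_arm:
  rows:
    - [0.0125,-0.001,0.0015,0,0]
    - [0.025,-0.003,0.002,0,0]
    - [0.0377,-0.0045,0.0015,0,0]
    - [0.05,-0.006,0,0,0]
    - [0.0627,-0.008,-0.0025,0,0]
    - [0.0748,-0.0095,-0.006,0,0]
    - [0.085,-0.011,-0.01,0,0]
    - [0.085,-0.011,-0.01,0,0]

```text
t: 6.15
eef_pos: [0.6981, -0.2089, 0.1811]
ee_rot: [3.141, -0.004, -0.13]
force: [2.8, 3.4, 5.6]
width: 0.0218
gripper_force: 12.0
```

Request:
step_arm:
  rows:
    - [0,0,0,0,0.06]
    - [0,0,0,0,0.06]
    - [0,0,0,0,0.06]
    - [0,0,0.03,0,0.06]
    - [0,0,0.07,0,0.06]
    - [-0.03,0.04,0.07,-0.1,0.07]
    - [-0.06,0.08,0.07,-0.2,0.07]
    - [-0.1,0.134,0.05,-0.3,0.07]
    - [-0.14,0.19,0.02,-0.35,0.07]
    - [-0.1685,0.2255,-0.02,-0.35,0.07]
    - [-0.1685,0.2255,-0.06,-0.35,0.07]
    - [-0.1685,0.2255,-0.09,-0.35,0.07]
    - [-0.1685,0.2255,-0.09,-0.35,0.07]
    - [-0.1685,0.2255,-0.09,-0.35,0.07]

```text
t: 7.55
eef_pos: [0.526, 0.0165, 0.0886]
ee_rot: [3.139, 0.002, -0.48]
force: [-0.0, 0.0, 0.3]
width: 0.07
gripper_force: 0.0
```

Run:
```python
from h import *
print(arm.get_state()['eef_pos'],arm.get_state()['ee_rot'])
f=grab('side'); s=f['color']
cv2.imwrite('pics/crop4.png',cv2.resize(s[182:382,270:490],None,fx=3,fy=3,interpolation=cv2.INTER_CUBIC))
f=grab('top','top4')
```

```text
[0.52601507 0.01648322 0.08862498] [ 3.13853666e+00  2.15467729e-03 -4.79758113e-01]
```

View pics/crop4.png

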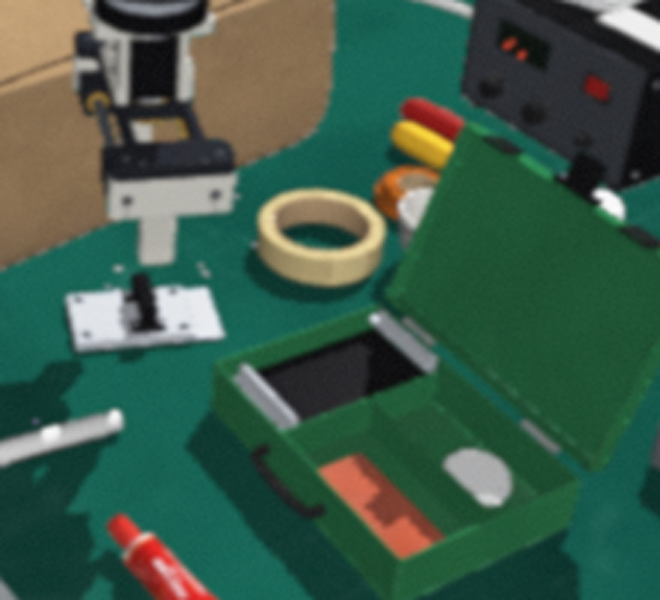

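The lid is open on its stop. Black insert bay at crop4 (345,370), lip at (405,340), rib at (265,395). The gripper is over the plate. I'll check the cardboard box for clearance and refine the bay position.

Run:
```python
from h import *
f=grab('top'); im=f['color']
print('box edge',onplane(f,[(306,235),(306,300)],.12).round(3).tolist(),onplane(f,[(306,235),(306,300)],.16).round(3).tolist())
import h; h.CO[:]=[0.558,-0.191]
o=im.copy()
for q in [(-.044,.031,.033),(-.040,.031,.033),(-.04,.098,.033),(-.044,.098,.033),(.064,.0335,.035),(.064,.0955,.035),(-.064,-.1,.04),(-.064,.1,.04),(.077,.1,.04)]:
    p=proj(f,case(*q))[0]; print(q,p.round(1))
c=cv2.resize(im[205:305,385:515],None,fx=6,fy=6,interpolation=cv2.INTER_CUBIC)
for q in [(-.044,.031,.033),(-.040,.031,.033),(-.04,.098,.033),(-.044,.098,.033),(.064,.0335,.035),(.064,.0955,.035),(-.064,-.1,.04),(-.064,.1,.04),(.077,.1,.04)]:
    p=(proj(f,case(*q))[0]+.4-[385,205])*6; cv2.circle(c,tuple(int(v) for v in p),3,(0,0,255),1)
cv2.imwrite('pics/crop5.png',c)
```

```text
box edge [[0.589, 0.13, 0.12], [0.439, 0.128, 0.12]] [[0.581, 0.13, 0.16], [0.436, 0.127, 0.16]]
(-0.044, 0.031, 0.033) [422.7 271.3]
(-0.04, 0.031, 0.033) [422.8 269.7]
(-0.04, 0.098, 0.033) [395.7 265.8]
(-0.044, 0.098, 0.033) [395.5 267.4]
(0.064, 0.0335, 0.035) [426.7 228. ]
(0.064, 0.0955, 0.035) [401.8 224.6]
(-0.064, -0.1, 0.04) [475.8 286.6]
(-0.064, 0.1, 0.04) [394.1 275.1]
(0.077, 0.1, 0.04) [400.9 218.8]
```

View pics/crop5.png

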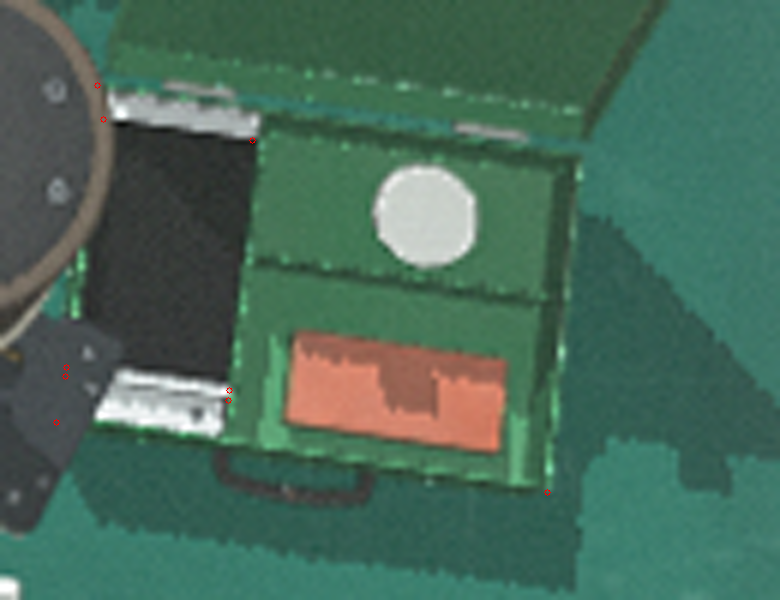

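Request:
step_arm:
  rows:
    - [0.003,0,-0.03,0,0.07]
    - [0.003,0,-0.05,0,0.07]
    - [0.003,0,-0.065,0,0.07]
    - [0.003,0,-0.0705,0,0.07]
    - [0.003,0,-0.0705,0,0.07]
    - [0.003,0,-0.0705,0,0.03]
    - [0.003,0,-0.0705,0,0.03]
    - [0.003,0,-0.0705,0,0.03]
    - [0.003,0,-0.0705,0,0.03]
    - [0.003,0,-0.0705,0,0.03]
  newtons: 20

```text
t: 8.7
eef_pos: [0.531, 0.0173, 0.0198]
ee_rot: [-3.14, -0.001, -0.48]
force: [0.1, 1.8, 5.5]
width: 0.0458
gripper_force: 20.0
```

Request:
step_arm:
  rows:
    - [0,0,0.01,0,0.03]
    - [0,0,0.03,0,0.03]
    - [0,0,0.06,0,0.03]
    - [0,0,0.09,0,0.03]
    - [0,0,0.12,0,0.03]
    - [0,0,0.12,0,0.03]
    - [0,0,0.12,0,0.03]

```text
t: 9.4
eef_pos: [0.5296, 0.0168, 0.1395]
ee_rot: [-3.141, -0.0, -0.481]
force: [0.7, -0.1, -3.9]
width: 0.0457
gripper_force: 20.0
```

Run:
```python
from h import *
print(arm.get_state()['eef_pos'])
f=grab('side'); s=f['color']
cv2.imwrite('pics/crop6.png',cv2.resize(s[142:322,250:430],None,fx=3,fy=3,interpolation=cv2.INTER_CUBIC))
```

```text
[0.5296341  0.01684638 0.13948535]
```

View pics/crop6.png

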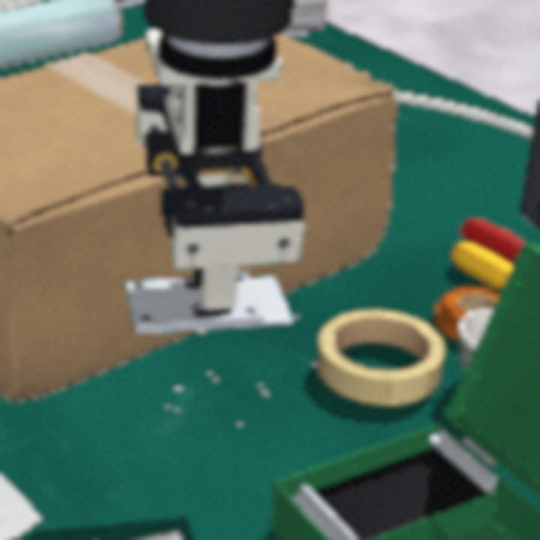

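The plate is held roughly level (crop6 (210,305)), tongue end to the right. I'll carry it above the bay.

Request:
step_arm:
  rows:
    - [0.005,-0.03,0,0.1,0.03]
    - [0.015,-0.06,0,0.2,0.03]
    - [0.025,-0.09,0,0.3,0.03]
    - [0.035,-0.12,0,0.35,0.03]
    - [0.0408,-0.1444,-0.02,0.35,0.03]
    - [0.0408,-0.1444,-0.04,0.35,0.03]
    - [0.0408,-0.1444,-0.04,0.35,0.03]
    - [0.0408,-0.1444,-0.04,0.35,0.03]

```text
t: 10.25
eef_pos: [0.5699, -0.1276, 0.0979]
ee_rot: [3.141, 0.003, -0.131]
force: [0.5, -0.1, -2.2]
width: 0.0458
gripper_force: 20.0
```

Run:
```python
from h import *
f=grab('side'); s=f['color']; g=grab('top')
st=arm.get_state(); print(st['eef_pos'],st['ee_rot'])
a=cv2.resize(s[222:372,320:460],None,fx=4,fy=4,interpolation=cv2.INTER_CUBIC)
import h; h.CO[:]=[.558,-.191]; h.CY=np.radians(-7.5)
for q in [(.064,.0335,.032),(.064,.0955,.032),(-.042,.031,.033),(-.064,.1,.04),(-.064,-.1,.04)]:
    p=(proj(f,case(*q))[0]+.4-[320,222])*4; cv2.circle(a,tuple(int(v) for v in p),3,(0,0,255),1)
cv2.imwrite('pics/crop7.png',a)
cv2.imwrite('pics/top7.png',cv2.resize(g['color'][205:295,380:500],None,fx=6,fy=6,interpolation=cv2.INTER_CUBIC))
```

```text
[ 0.57118415 -0.12716771  0.09957732] [ 3.14141904e+00 -3.22776870e-04 -1.29929434e-01]
```

View pics/crop7.png

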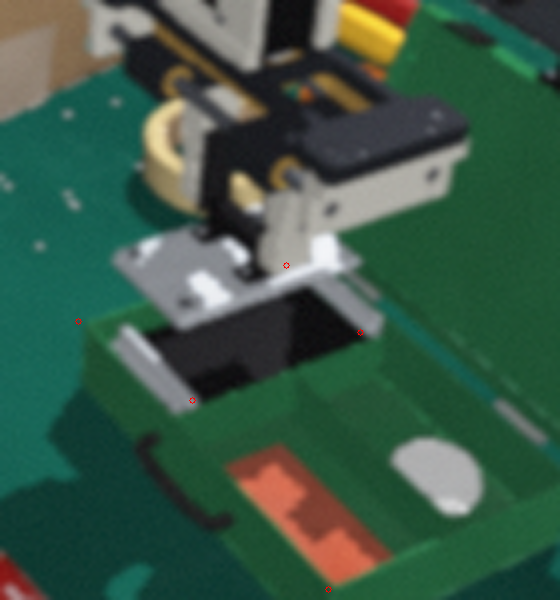

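Run:
```python
from h import *
import h; h.CY=np.radians(-7.5); h.CO[:]=[.558,-.191]
f=grab('side')
cv=lambda a:np.array(a)/4.+np.array([320,222])-.4
c,s=np.cos(h.CY),np.sin(h.CY)
for n,p,z in(('thick near bot',(180,328),.080),('tongue near bot',(362,262),.080),('thick far top',(113,254),.088)):
    w=onplane(f,cv(p),z)[0]; d=w[:2]-h.CO; print(n,w.round(4),'case',(c*d[0]+s*d[1]).round(4),(-s*d[0]+c*d[1]).round(4))
t=arm.get_state()['eef_pos']; d=t[:2]-h.CO; print(t,c*d[0]+s*d[1],-s*d[0]+c*d[1])
# top: lowest/leftmost plate bright edge in bay
g=grab('top'); hs=cv2.cvtColor(g['color'],cv2.COLOR_BGR2HSV)
for q in [(-.05,.0355,.088),(-.05,.0935,.088),(.058,.0355,.084)]: print(proj(g,case(*q)).round(1))
for r in range(258,274,2): print(r,[int(v) for v in hs[r,392:428,2]])
```

```text
thick near bot [ 0.5109 -0.1512  0.08  ] case -0.0519 0.0333
tongue near bot [ 0.6182 -0.1657  0.08  ] case 0.0564 0.0329
thick far top [ 0.5149 -0.0974  0.088 ] case -0.055 0.0871
[ 0.5714227  -0.12704045  0.09991575] 0.004959475881921346 0.06516437788090365
[[424.7 270.8]]
[[400.3 267.2]]
[[429.6 226.5]]
258 [125, 124, 123, 154, 108, 130, 75, 49, 48, 58, 223, 238, 206, 181, 176, 179, 178, 179, 178, 180, 177, 178, 181, 179, 195, 236, 239, 205, 233, 240, 207, 193, 173, 187, 218, 139]
260 [125, 122, 105, 99, 110, 104, 62, 51, 47, 64, 244, 237, 236, 209, 179, 176, 177, 180, 178, 177, 173, 176, 179, 178, 171, 234, 234, 233, 234, 236, 234, 234, 233, 236, 204, 129]
262 [127, 127, 119, 104, 150, 88, 52, 53, 48, 85, 166, 225, 239, 240, 214, 178, 177, 177, 177, 177, 178, 177, 180, 176, 174, 174, 233, 226, 235, 236, 235, 232, 232, 238, 147, 110]
264 [124, 125, 127, 102, 178, 85, 43, 49, 44, 107, 171, 150, 100, 121, 232, 190, 177, 175, 176, 179, 177, 179, 182, 180, 178, 177, 176, 171, 173, 175, 173, 170, 166, 247, 150, 109]
266 [125, 127, 151, 105, 138, 218, 211, 220, 164, 152, 176, 154, 131, 174, 241, 243, 193, 177, 175, 174, 185, 178, 184, 179, 177, 178, 172, 175, 178, 167, 122, 132, 168, 190, 128, 112]
268 [123, 103, 99, 109, 132, 163, 166, 153, 131, 141, 137, 153, 156, 174, 181, 169, 172, 169, 169, 174, 178, 181, 185, 185, 179, 176, 178, 174, 181, 150, 106, 119, 170, 158, 121, 115]
270 [126, 120, 103, 132, 159, 182, 187, 174, 150, 166, 180, 180, 180, 180, 179, 181, 184, 182, 181, 167, 165, 142, 131, 146, 139, 154, 156, 176, 172, 171, 171, 167, 175, 143, 117, 117]
272 [126, 128, 100, 170, 182, 182, 178, 208, 172, 222, 242, 241, 242, 214, 202, 240, 215, 204, 184, 184, 182, 184, 182, 184, 178, 168, 169, 181, 182, 200, 100, 107, 116, 121, 115, 121]
```

Plate centred over the bay: tip at case x≈58, thick end at ≈-50. I'll lower it until the thick end rests on the rib and the tongue tips down.

Request:
step_arm:
  rows:
    - [0,0,-0.01,0,0.03]
    - [0,0,-0.02,0,0.03]
    - [0,0,-0.03,0,0.03]
    - [0,0,-0.038,0,0.03]
    - [0,0,-0.041,0,0.03]
    - [0,0,-0.044,0,0.03]
    - [0,0,-0.047,0,0.03]
    - [0,0,-0.049,0,0.03]
    - [0,0,-0.049,0,0.03]
  newtons: 10

```text
t: 11.35
eef_pos: [0.5718, -0.1276, 0.0505]
ee_rot: [-3.142, -0.002, -0.131]
force: [1.4, -0.2, -1.0]
width: 0.0457
gripper_force: 10.0
```

```bash
cat > look.py <<'E'
from h import *
import sys,h; h.CY=np.radians(-7.5); h.CO[:]=[.5564,-.195]
f=grab('side',sys.argv[1]); st=arm.get_state(); print(st['eef_pos'].round(4),st['force'].round(1),st['moment'].round(2),st['width'])
# rows of bright/dark transitions along predicted near edge of the plate, from side view: print V columns
hs=cv2.cvtColor(f['color'],cv2.COLOR_BGR2HSV)
for x in(-.045,-.03,-.015,.03,.045,.055):
    p0=proj(f,case(x,.0355,.05))[0]; p1=proj(f,case(x,.0355,.02))[0]
    u=int(round((p0[0]+p1[0])/2)); print(x,u,int(p0[1]),[(int(v),int(s)) for v,s in zip(hs[int(p0[1]):int(p1[1])+1,u,2],hs[int(p0[1]):int(p1[1])+1,u,1])])
E
python3 look.py s8
```

```text
[ 0.5716 -0.1276  0.0505] [ 1.1 -0.8 -1.4] [-0.13 -0.44  0.01] 0.04593762224893311
-0.045 366 315 [(107, 19), (112, 16), (142, 16), (161, 11), (166, 12), (160, 14), (150, 14), (146, 17), (135, 17), (113, 45), (101, 109), (97, 158), (102, 160)]
-0.03 372 313 [(247, 5), (245, 5), (240, 6), (220, 13), (185, 15), (146, 16), (90, 17), (38, 20), (36, 113), (65, 157), (85, 162), (91, 165)]
-0.015 379 310 [(55, 14), (91, 17), (128, 14), (148, 14), (162, 17), (156, 15), (126, 14), (72, 14), (34, 60), (57, 148), (86, 160), (95, 158), (92, 166)]
0.03 397 303 [(150, 7), (141, 9), (140, 13), (144, 14), (152, 15), (163, 17), (158, 15), (131, 16), (78, 23), (61, 117), (83, 166), (99, 160), (98, 164)]
0.045 403 301 [(68, 8), (71, 14), (108, 17), (133, 13), (146, 17), (152, 13), (158, 16), (139, 18), (89, 23), (73, 119), (88, 154), (94, 160)]
0.055 407 299 [(153, 5), (138, 15), (112, 16), (76, 20), (38, 27), (27, 19), (42, 12), (63, 16), (65, 24), (69, 89), (81, 151), (93, 162), (97, 160)]
```

Request:
step_arm:
  rows:
    - [0,0,-0.001,0,0.03]
    - [0,0,-0.002,0,0.03]
    - [0,0,-0.003,0,0.03]
    - [0,0,-0.003,0,0.03]
  newtons: 10

```text
t: 11.8
eef_pos: [0.5715, -0.1275, 0.0479]
ee_rot: [-3.142, -0.001, -0.13]
force: [0.4, 1.5, 6.1]
width: 0.0455
gripper_force: 10.0
```

```bash
cat > tilt.py <<'E'
from h import *
import sys,h; h.CY=np.radians(-7.5); h.CO[:]=[.5564,-.195]
f=grab('side',sys.argv[1]); st=arm.get_state(); print(st['eef_pos'].round(4),st['force'].round(1),st['moment'].round(2),st['width'])
V=cv2.cvtColor(f['color'],cv2.COLOR_BGR2HSV)
# height of plate's near lower edge: project z-line at y=.0355, find bright -> dark step
for x in(-.035,-.03,-.025,-.015,.025,.03,.035,.04,.045,.05):
    zs=np.arange(.056,.018,-.0005); P=proj(f,np.array([case(x,.0355,z) for z in zs])).astype(np.float32)
    v=cv2.remap(V[...,2],P[None,:,0],P[None,:,1],1)[0].astype(float); s=cv2.remap(V[...,1],P[None,:,0],P[None,:,1],1)[0]
    v[s>70]=0; g=v[6:]-v[:-6]; i=np.argmin(g[10:])+10; print(x,'edge z',round(zs[i+3],4),int(g[i]))
E
python3 tilt.py s9
```

```text
[ 0.5716 -0.1275  0.0479] [ 0.4 -0.2  5.4] [ 0.13 -0.31  0.03] 0.045442800884893886
-0.035 edge z 0.0285 -65
-0.03 edge z 0.0325 -79
-0.025 edge z 0.0315 -70
-0.015 edge z 0.031 -91
0.025 edge z 0.0285 -141
0.03 edge z 0.028 -138
0.035 edge z 0.0275 -137
0.04 edge z 0.0275 -147
0.045 edge z 0.027 -136
0.05 edge z 0.0265 -123
```

Request:
step_arm:
  rows:
    - [0,0,-0.001,0,0.03]
    - [0,0,-0.002,0,0.03]
    - [0,0,-0.002,0,0.03]
  newtons: 8

```text
t: 12.15
eef_pos: [0.5718, -0.1276, 0.0465]
ee_rot: [3.142, -0.002, -0.13]
force: [-0.4, 0.7, 10.4]
width: 0.0461
gripper_force: 8.0
```

```bash
python3 tilt.py s10
```

```text
[ 0.5718 -0.1276  0.0465] [ 0.5  0.9 10.1] [ 0.25  0.18 -0.03] 0.045848770698373426
-0.035 edge z 0.0285 -65
-0.03 edge z 0.0325 -85
-0.025 edge z 0.0315 -77
-0.015 edge z 0.031 -91
0.025 edge z 0.028 -133
0.03 edge z 0.028 -139
0.035 edge z 0.0275 -139
0.04 edge z 0.027 -141
0.045 edge z 0.027 -136
0.05 edge z 0.027 -122
```

Force rises while the tilt stays constant, so the plate rests on both the rib and the floor. Slide the tongue under the lip.

Request:
step_arm:
  rows:
    - [0,0,0.001,0,0.03]
    - [0.002,0,0.001,0,0.03]
    - [0.004,-0.0005,0.001,0,0.03]
    - [0.006,-0.001,0.001,0,0.03]
    - [0.008,-0.001,0.001,0,0.03]
    - [0.01,-0.0015,0.001,0,0.03]
    - [0.012,-0.0015,0.001,0,0.03]
    - [0.013,-0.0017,0.001,0,0.03]
    - [0.013,-0.0017,0.001,0,0.03]
    - [0.013,-0.0017,0.001,0,0.03]
  newtons: 10

```text
t: 13.2
eef_pos: [0.5815, -0.1295, 0.0458]
ee_rot: [3.141, 0.004, -0.131]
force: [-4.9, 0.4, 8.3]
width: 0.046
gripper_force: 10.0
```

```bash
python3 tilt.py s11
```

```text
[ 0.5815 -0.1295  0.0458] [-6.8  0.1  6.8] [0.16 1.96 0.04] 0.04582247965128732
-0.035 edge z 0.028 -63
-0.03 edge z 0.0315 -75
-0.025 edge z 0.0315 -89
-0.015 edge z 0.031 -97
0.025 edge z 0.028 -136
0.03 edge z 0.028 -136
0.035 edge z 0.0275 -138
0.04 edge z 0.0275 -143
0.045 edge z 0.0275 -135
0.05 edge z 0.0275 -133
```

Request:
step_arm:
  rows:
    - [0,0,0.001,0,0.03]
    - [0.002,0,0.001,0,0.03]
    - [0.004,-0.0005,0.001,0,0.03]
    - [0.004,-0.0005,0.001,0,0.03]
    - [0.004,-0.0005,0.001,0,0.03]
  newtons: 15

```text
t: 13.75
eef_pos: [0.5878, -0.1297, 0.0467]
ee_rot: [3.142, 0.001, -0.131]
force: [-0.7, 0.4, -2.5]
width: 0.0456
gripper_force: 15.0
```

Run:
```python
from h import *
st=arm.get_state(); print(st['eef_pos'].round(4),st['force'].round(1),st['moment'].round(2),st['width'])
f=grab('side','s12'); g=grab('top','t12')
a=cv2.resize(f['color'][262:342,335:435],None,fx=6,fy=6,interpolation=cv2.INTER_CUBIC)
cv2.imwrite('pics/v12.png',a)
```

```text
[ 0.5878 -0.1297  0.0467] [-0.7  0.4 -2.5] [ 0.03 -0.07 -0.04] 0.045610316719486566
```

The plate is free of rib friction and only its weight is on the wrist. Release it and rise.

Request:
step_arm:
  rows:
    - [0,0,0,0,0.055]
    - [0,0,0,0,0.06]
    - [0,0,0,0,0.06]
    - [0,0,0.02,0,0.06]
    - [0,0,0.06,0,0.06]
    - [-0.03,0.01,0.1,0,0.06]
    - [-0.07,0.04,0.12,0,0.03]
    - [-0.1,0.08,0.12,0,0]
    - [-0.12,0.12,0.12,0,0]
    - [-0.13,0.16,0.12,0,0]
    - [-0.13,0.18,0.12,0,0]
    - [-0.13,0.18,0.12,0,0]

```text
t: 15.05
eef_pos: [0.458, 0.0525, 0.1679]
ee_rot: [-3.14, -0.002, -0.127]
force: [0.6, 0.1, 0.5]
width: 0.0173
gripper_force: 0.0
```

Run:
```python
from h import *
st=arm.get_state(); print(st['eef_pos'].round(4),st['force'].round(1))
f=grab('side','s13'); g=grab('top','t13')
a=cv2.resize(f['color'][225:365,325:458],None,fx=3,fy=4.2)
a=cv2.resize(f['color'][225:365,325:458],(400,421),interpolation=cv2.INTER_CUBIC)
b=cv2.resize(g['color'][200:300,385:480],(400,421),interpolation=cv2.INTER_CUBIC)
cv2.imwrite('pics/v13.png',np.hstack([a,b]))
```

```text
[0.458  0.0525 0.1679] [0.6 0.1 0.5]
```

View pics/v13.png

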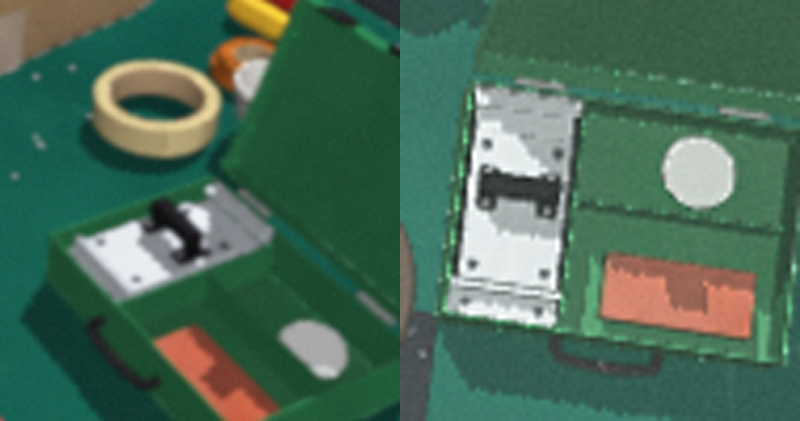

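The last picture shows the plate in the bay, handle at (520,188), thick end just behind the rib at (505,290), and the lid open. To confirm it is flat I'll compute its position from the screws, then touch-probe the height.

Run:
```python
from h import *
import h; h.CY=np.radians(-7.5); h.CO[:]=[.558,-.191]
f=grab('top')
cv=lambda a:(np.array(a)-[400,0])/4.21+np.array([385,200])-.4
c,s=np.cos(h.CY),np.sin(h.CY)
for n,p,z in(('tongue screws',[(487,145),(557,155)],.030),('thick screws',[(471,265),(543,275)],.030),('bar',[(520,188)],.051),('rib screws',[(465,302),(537,312)],.033)):
    w=onplane(f,cv(p),z)[:,:2]-h.CO; print(n,np.c_[w@[c,s],w@[-s,c]].round(4).tolist())
print('probe xy',case(-.022,.0645,.03), arm.get_state()['eef_pos'], arm.get_state()['width'])
```

```text
tongue screws [[0.0422, 0.0837], [0.0423, 0.0422]]
thick screws [[-0.0298, 0.0844], [-0.0295, 0.0421]]
bar [[0.0157, 0.0646]]
rib screws [[-0.0523, 0.0857], [-0.052, 0.0435]]
probe xy [ 0.54460715 -0.12418023  0.03      ] [0.45784115 0.05007377 0.16715021] 0.005473391811632884
```

Request:
step_arm:
  rows:
    - [0.02,-0.04,0,0,0]
    - [0.04,-0.08,0,0,0]
    - [0.06,-0.12,0,0,0]
    - [0.08,-0.16,0,0,0]
    - [0.087,-0.174,-0.02,0,0]
    - [0.087,-0.174,-0.06,0,0]
    - [0.087,-0.174,-0.1,0,0]
    - [0.087,-0.174,-0.125,0,0]
    - [0.087,-0.174,-0.131,0,0]
    - [0.087,-0.174,-0.133,0,0]
    - [0.087,-0.174,-0.133,0,0]

```text
t: 16.3
eef_pos: [0.5457, -0.1242, 0.035]
ee_rot: [-3.142, -0.001, -0.131]
force: [0.9, -0.0, -0.1]
width: 0.0007
gripper_force: 0.0
```

Request:
step_arm:
  rows:
    - [0,0,-0.002,0,0]
    - [0,0,-0.003,0,0]
    - [0,0,-0.004,0,0]
    - [0,0,-0.005,0,0]
    - [0,0,-0.006,0,0]
    - [0,0,-0.006,0,0]

```text
t: 16.9
eef_pos: [0.5453, -0.1236, 0.0302]
ee_rot: [3.141, -0.001, -0.13]
force: [-5.7, 3.0, 19.5]
width: 0.0006
gripper_force: 9.7
```

Contact is at z = 30 mm, which is the 22 mm floor plus 8 mm of plate, so it lies flat. Withdraw.

Request:
step_arm:
  rows:
    - [0,0,0.01,0,0]
    - [0,0,0.05,0,0]
    - [0,0,0.09,0,0]
    - [0,0,0.13,0,0]
    - [-0.03,0.04,0.15,0,0]
    - [-0.06,0.08,0.15,0,0]
    - [-0.08,0.12,0.15,0,0]
    - [-0.08,0.15,0.15,0,0]
    - [-0.08,0.15,0.15,0,0]
    - [-0.08,0.15,0.15,0,0]

```text
t: 17.9
eef_pos: [0.4648, 0.0269, 0.1786]
ee_rot: [-3.141, -0.001, -0.129]
force: [0.7, -0.9, -0.4]
width: 0.0006
gripper_force: 0.0
```

Run:
```python
from h import *
f=grab('side'); o=cv2.imread('pics/s13.png'); d=cv2.absdiff(f['color'],o).max(2)[270:345,335:475]
g=grab('top'); o2=cv2.imread('pics/t13.png'); d2=cv2.absdiff(g['color'],o2).max(2)[200:300,400:500]
print('changed px',(d>60).sum(),(d2>60).sum(), arm.get_state()['eef_pos'])
print(arm.job_done())
```

```text
changed px 0 184 [0.46487705 0.02586868 0.17810765]
the job is handed in; nothing more can be done
None
```

The job is handed in at about 18 s: the lid is open on its stop, and the plate lies flat in the bay (probed at z = 30 mm), its tongue about 6 mm under the lip by camera estimate; the tape, tube and cup were not touched.

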